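Shot of contact cleaner on a fuse carrier

ROBOT

A 7-joint arm with a two-finger parallel gripper is mounted at the origin on the work surface. World frame = base frame: x ahead of the robot, y to its left, z up, the work surface at z = 0. Lengths are in m, angles in rad, forces in N, time in s.
With the tool pointing down it reaches from about 0.425 to 0.875 m from the base axis. Payload 4.7 kg.
Tool frame: the origin (TCP) lies on the centre line of the jaws, within the pads' length; the fingertips stand ahead of it and the grasp point (between the pads) lies 8 mm behind it (ctrl.finger_overhang is the x of the fingertips in the tool frame, in m); x points along the fingers, z is the direction in which the jaws open and shut, and the axes are right-handed (so a half turn about x gives the same grasp; the last joint's range is limited). The gripper opens to 87 mm and grips with 3 to 60 N. Pads are 19 mm wide; open, the fingers measure 117 mm over their backs; the gripper's body (75 mm by 190 mm) begins 51 mm behind the grasp point.
Start: joints at [-1.202, 0.321, -0.07, 1.45, 0.023, 1.371, -0.057], TCP at [0.226, 0.61, 0.213] pointing down, gripper open.
Joint ranges: [-2.86, 2.86], [-0.3, 2.09], [-1.38, 1.24], [0.06, 2.45], [-1.56, 4.7], [0.09, 2.05], [-2.69, 2.69]. Speed limits (rad/s): [2.57, 2.57, 3.14, 3.14, 3.14, 3.14, 3.14].

INTERFACE

Orientations are given as a rotation vector (axis times angle).
In Python, from bench import readout, viewer, job, nets, ctrl gives the robot as it stands.
- The arm moves only by the shell command python3 -m creep 'ROWS' [FORCE]. ROWS is JSON, a list of rows, each an object with "linear": the shift along the tool's x, y, z in m, a list of three; "twist": the turn, a rotation vector about the tool's x, y, z in degrees, a list of three; "fingers": the gripper's target within -1 to 1 (shut at 1, half-way at 0, fully open at -1). A call has 1 to 8 rows; each row is the pose to reach, as a shift and turn from the pose commanded when the call began, along the tool's axes at that moment; what a row does not reach only later rows make up. A row lasts 1/12 s, in which the tool goes at most 41.7 mm and 7.16 degrees, less where a joint would pass 70% of its speed; a pose out of reach is approached as far as the arm can. A call with a gripper value outside its range is refused whole. The fingers move at their own pace and stop on an object; FORCE is the grip in N (left out, the last holds). Time passes only in rows, so rows that repeat a pose let the fingers close. It gives the time, the measured TCP pose, the force and the opening at its end, in the units of the state.
- readout.get_state(): the state, without advancing time (a new reading comes with each control period).
- viewer.get_image(name): name is "scene" or "top" or "wrist"; returns (picture, depth): 400x640x3 uint8, red, green, blue; 400x640 float32, m along the optical axis (not along the pixel's ray), 0 where there is no reading.
- viewer.camera_params(name): a dict with "K" (3x3 intrinsics, pixels), "cam_to_world" (4x4, takes a point from camera to world coordinates). Camera axes: x right, y down, z forward; pixel columns grow to the right and rows downward; lengths in m; the calibration is good to about 2 mm. A picture is of the moment at which its call begins: read the wrist's pose just before it. camera_params takes no time and is no camera call; for the wrist camera it gives the pose at the moment of the call.
- job.close_job(): hands the job in, once; it reports no verdict.
Trained networks look in the newest picture that a camera, given by its name, has taken for a name from the list of things; names that differ only in an ending like _2 or _b are one class to them, and where a whole thing is asked for, a point or a joint stands for the part that bears it (a point fixed in the world has none). Each returns a list of dicts, best first, with "conf" (0 to 1); they miss things now and then, are a little off and sometimes report something else, mostly with a low value. They report only what shows in the picture. A call takes as long as a camera call. They do not tell look-alikes from the thing itself.
- nets.boxes_of(camera, label): "centre" ([x, y, z] in m, in world coordinates, good to about 4 mm: the middle of the surface that is visible of it).
- nets.place_of(camera, label): "centre" ([x, y, z] in m, in world coordinates, good to about 4 mm: a listed point, or the origin of a listed thing).
The state is a dict: "time": time; "joint_positions": joint angles; "qd": joint speeds; "joint_torque": joint torques, N m; "position": TCP position; "tool_rot": TCP orientation; "ft_force": force on the tool from outside, world axes, zero at the start; "torque": the same for the moment, N m; "grip_width": opening from 0.0 (shut) to 1.0 (fully open).
Only numpy, scipy, OpenCV 4.12 (cv2) and the standard library are available. Lean on these libraries where they do the work, as an engineer would, in place of code of your own. Each camera call takes 0.05 s, during which the arm holds its last target.

TASK

Set the white porcelain fuse carrier down, without dropping it, upright in the middle of the drip tray in front of the blue-capped contact cleaner can. Then press the blue cap all the way down and let it spring back up. Do not press the blue cap before the carrier is in the tray, and never press the red cap of the lacquer can.

Things in the scene. Friction and masses are not known exactly. Their poses are not given: they have to be found in the camera images.
- fuse_carrier: Loose white porcelain fuse carrier, upright on the table: base block 70 (its x) x 26 (its y) x 26 mm high, with a central grip block 40 (x) x 26 (y) mm reaching 50 mm above the underside, and a copper blade at each x end (92 mm over the blades). About 0.15 kg. Origin: centre of the underside, z up. Grip it across the 26 mm width (along y).
- cleaner_stand: Fixed grey stand with a square drip tray and, behind it, the clamped blue-banded cleaner can. Origin: on the table under the tray's centre, z up, x from tray to can. Tray floor 6 mm above the table, 130 x 130 mm inside; rim 6 mm thick, top 14 mm above the table; a dark pad 100 (x) x 50 mm, flush, marks the middle. The can, 66 mm across, has its axis 150 mm from the origin along +x.
- cleaner_cap (a joint): Travel of the blue cap in m: 0 up, 0.008 pressed fully down. A cylinder 38 mm across, 22 mm high, on the axis of the cleaner can, its flat top 158 mm above the table when up. Sprung: moves from about 3 N, needs about 8 N fully down, returns by itself.
- lacquer_cap (a joint): Travel of the red cap in m (0 up, 0.008 down) on the other fixed can, the marking lacquer: the same size of can and cap, with red band and red cap, on a small grey foot without a tray. Not to be pressed.
There are look-alikes about, which are no part of the job. Several things have the shape of the fuse_carrier; the one meant has the colours described above.

How it is judged:
On the way, in this order (a step that is already met when the one before it is completed fails the run):
1. the fuse carrier stands upright in the middle of the drip tray, let go (horizontal distance between fuse_carrier and cleaner_stand below 0.025 m and z of fuse_carrier in the frame of cleaner_stand below 0.01 m and angle between fuse_carrier's own z axis and vertical below 0.17 rad and contact force between the fingers and fuse_carrier below 0.1 N), for 0.2 s.
2. the blue cap is pressed all the way down (6.5 of its 8 mm or more) (value of joint cleaner_cap above 0.0065 m), for 0.05 s.
At the end, for the whole second after the job is handed in: The fuse carrier rests on the tray floor, upright within 10 degrees, its centre within 25 mm of the tray's centre, either way round and at any yaw, and the blue and the red cap are both up (within 1.5 mm) (horizontal distance between fuse_carrier and cleaner_stand below 0.025 m and z of fuse_carrier in the frame of cleaner_stand below 0.01 m and angle between fuse_carrier's own z axis and vertical below 0.17 rad and linear speed of fuse_carrier below 0.02 m/s and value of joint each of cleaner_cap, lacquer_cap below 0.0015 m); the robot touches nothing.
It fails at once if the red lacquer cap pressed by 3 mm or more (value of joint lacquer_cap above 0.003 m).
It fails at once if the blue cap pressed by 3 mm or more while the carrier is not upright in the middle of the tray (value of joint cleaner_cap above 0.003 m and not (horizontal distance between fuse_carrier and cleaner_stand below 0.025 m and z of fuse_carrier in the frame of cleaner_stand below 0.01 m and angle between fuse_carrier's own z axis and vertical below 0.17 rad)).
It fails at once if the carrier dropped (moving faster than 0.6 m/s out of the fingers, a fall of about 20 mm) (contact force between the fingers and fuse_carrier below 0.1 N and linear speed of fuse_carrier above 0.6 m/s).
It also fails if it takes over 45 s, if anything falls off the work surface, if the arm or the gripper's body presses on something with over 40 N, if the wrist force passes 120 N, or if a joint passes its speed limit or range.

## Working session

There is one attempt and no reset: what is moved stays moved. The work goes in short steps, Python scripts to look and compute and a shell command to move; the robot and the scene stay as the last step left them, time stands still between calls to the robot, and variables do not carry over. Pictures are saved under pics/ and viewed, and the job is handed in when it is done.

```bash
mkdir -p pics; ls
cat > h.py <<'E'
import numpy as np, cv2
from bench import readout, viewer, job, nets, ctrl
from scipy.spatial.transform import Rotation as R
def snap(cam,name):
    cp=viewer.camera_params(cam); im,d=viewer.get_image(cam)
    cv2.imwrite(f'pics/{name}.png',im[:,:,::-1]); np.savez(f'pics/{name}.npz',im=im,d=d,K=cp['K'],T=cp['cam_to_world'])
    return im,d,np.array(cp['K']),np.array(cp['cam_to_world'])
def cloud(d,K,T):
    v,u=np.mgrid[:d.shape[0],:d.shape[1]]
    p=np.stack([(u-K[0,2])/K[0,0]*d,(v-K[1,2])/K[1,1]*d,d],-1)
    return p@T[:3,:3].T+T[:3,3]
E
python3 - <<'E'
from h import *
s=readout.get_state(); print({k:np.round(v,3) for k,v in s.items()}); print(ctrl.finger_overhang)
snap('top','top0'); 
for l in ['fuse_carrier','cleaner_stand','cleaner_cap','lacquer_cap']:
    print(l,[(np.round(r['centre'],3),round(r['conf'],2)) for r in nets.place_of('top',l)])
snap('scene','scene0')
E
```

```text
pics
{'time': np.float64(0.0), 'joint_positions': array([-1.202,  0.322, -0.07 ,  1.452,  0.023,  1.371, -0.057]), 'qd': array([ 0.   , -0.   ,  0.002,  0.   ,  0.   ,  0.   , -0.001]), 'joint_torque': array([ 0.0000e+00, -4.9130e+01, -4.0400e-01, -3.1252e+01, -6.4000e-02,
        4.4000e-02,  0.0000e+00]), 'position': array([0.226, 0.609, 0.212]), 'tool_rot': array([-0.945,  1.358,  0.943]), 'ft_force': array([-0.863, -0.556,  1.209]), 'torque': array([0.016, 0.005, 0.019]), 'grip_width': np.float64(1.001)}
0.011
fuse_carrier [(array([ 0.542,  0.118, -0.002]), 0.83), (array([ 0.404,  0.002, -0.   ]), 0.64), (array([ 0.517, -0.001, -0.   ]), 0.61), (array([0.678, 0.152, 0.   ]), 0.55)]
cleaner_stand [(array([ 0.393, -0.236,  0.001]), 0.89)]Traceback (most recent call last):
  File "<stdin>", line 5, in <module>
ValueError: it knows: cleaner_stand, fuse_carrier
```

Run:
```python
from h import *
snap('scene','scene0')
```

```text
(no output)
```

View pics/top0.png

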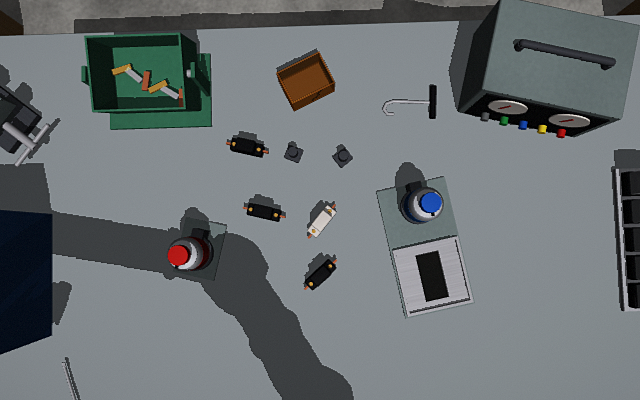

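View pics/scene0.png

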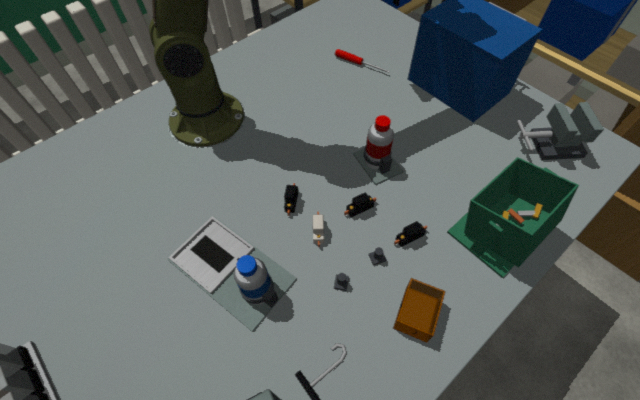

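The top view shows the white carrier at (321,219), the tray pad at (432,276), the blue cap at (430,203) and the red cap at (180,255). The other three carriers are black. Next I'll measure these from depth.

Run:
```python
from h import *
z=np.load('pics/top0.npz'); im=z['im'].astype(int);P=cloud(z['d'],z['K'],z['T'])
def box(u0,u1,v0,v1):
    m=np.zeros(im.shape[:2],bool);m[v0:v1,u0:u1]=1;return m
r,g,b=im[...,0],im[...,1],im[...,2]
H=P[...,2]
m=box(295,350,190,245)&(H>0.012)
q=P[m];print('carrier',len(q),q.mean(0),q[:,2].max(), 'hist',np.histogram(q[:,2],8))
rect=cv2.minAreaRect((q[:,:2]*1000).astype(np.float32));print(rect, cv2.boxPoints(rect))
t=q[q[:,2]>0.042];rt=cv2.minAreaRect((t[:,:2]*1000).astype(np.float32));print('top',t.mean(0),rt)
w,V=np.linalg.eigh(np.cov(t[:,:2].T));print('axis top',np.degrees(np.arctan2(V[1,1],V[0,1])));
w,V=np.linalg.eigh(np.cov(q[:,:2].T));print('axis all',np.degrees(np.arctan2(V[1,1],V[0,1])))
for n,bx in [('blue',(405,455,180,225)),('red',(160,205,235,275))]:
    m=box(*bx)&(H>0.15); q=P[m];print(n,len(q),q.mean(0),np.median(q,0),np.ptp(q,axis=0))
m=box(405,460,240,310)&(im.sum(-1)<150)&(H<0.02);q=P[m];print('pad',q.mean(0),cv2.minAreaRect((q[:,:2]*1000).astype(np.float32)))
m=box(380,480,230,325)&(H>0.010)&(H<0.018);q=P[m];print('rim',q.mean(0),cv2.minAreaRect((q[:,:2]*1000).astype(np.float32)))
big=cv2.resize(z['im'][160:320,280:480,::-1],None,fx=4,fy=4,interpolation=cv2.INTER_CUBIC)[:600];cv2.imwrite('pics/crop0.png',big)
s=readout.get_state();print(R.from_rotvec(s['tool_rot']).as_matrix().round(3))
```

```text
carrier 443 [ 0.51658822 -0.00288975  0.06227484] 1.0532687094332351 hist (array([433,   0,   0,   0,   0,   0,   0,  10]), array([0.01226582, 0.14239118, 0.27251655, 0.40264191, 0.53276727,
       0.66289263, 0.79301799, 0.92314335, 1.05326871]))
((515.4259033203125, -6.004844665527344), (34.29194641113281, 90.40801239013672), 51.677955627441406) [[469.32974    8.573634]
 [540.25824  -47.486652]
 [561.5221   -20.583324]
 [490.59357   35.476963]]
top [ 0.51644282 -0.00322322  0.08936719] ((514.3531494140625, -5.769050598144531), (34.45533752441406, 41.304325103759766), 50.136173248291016)
axis top 153.33284212291952
axis all 141.36368191164243
blue 355 [ 0.54082378 -0.19985843  0.17580106] [ 0.54166601 -0.20343518  0.15833617] [0.0728843  0.21709703 0.90325642]
red 349 [0.45965634 0.25367779 0.1811939 ] [0.45898643 0.2602281  0.15835256] [0.04919972 0.28564144 0.90248951]
pad [ 0.39664666 -0.23296267  0.00713408] ((402.6033935546875, -245.5469970703125), (142.13604736328125, 105.83173370361328), 12.031089782714844)
rim [ 0.395744   -0.23369899  0.01331118] ((414.2940368652344, -228.93414306640625), (182.09996032714844, 147.77059936523438), 11.177894592285156)
[[-0.    -0.938  0.347]
 [-0.001  0.347  0.938]
 [-1.    -0.    -0.001]]
```

View pics/crop0.png

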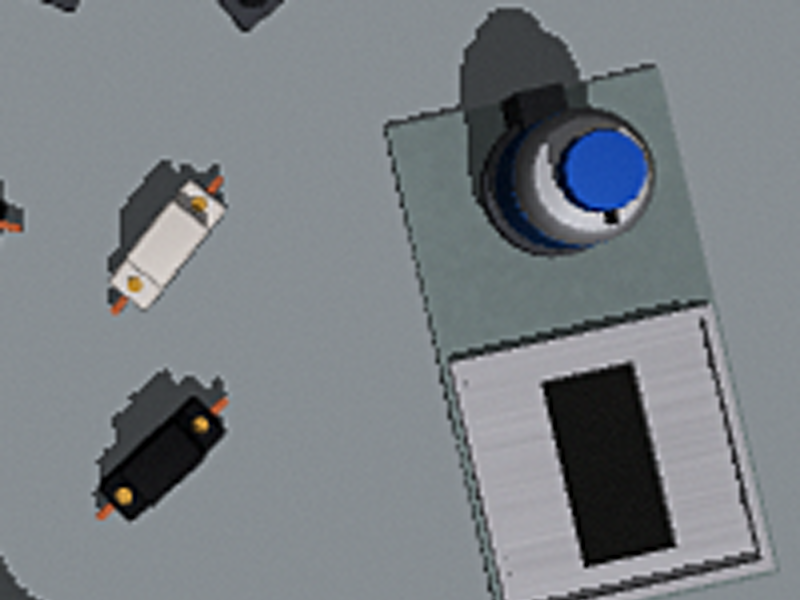

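Everything is consistent: caps are at z≈0.158, the can is 0.148 m from the tray, and the stand yaw is about 12°. I'll move above the carrier at a height that clears the red can.

```bash
cat >> h.py <<'E'
def go(p,jaw):
    """tool-frame shift/twist (deg) to reach TCP p, pointing down, jaw axis at angle jaw (deg, mod 180)"""
    s=readout.get_state(); Rm=R.from_rotvec(s['tool_rot']).as_matrix()
    lin=Rm.T@(np.array(p)-s['position'])
    cur=np.degrees(np.arctan2(Rm[1,2],Rm[0,2])); a=(jaw-cur+90)%180-90+cur
    z=np.array([np.cos(np.radians(a)),np.sin(np.radians(a)),0]);x=np.array([0,0,-1.]);y=np.cross(z,x)
    tw=np.degrees(R.from_matrix(Rm.T@np.stack([x,y,z],1)).as_rotvec())
    print('t',round(s['time'],2),'pos',s['position'].round(4),'jaw',cur.round(1),'lin',lin.round(4),'twist',tw.round(1),'F',s['ft_force'].round(1),'w',round(s['grip_width'],3),'q',s['joint_positions'].round(2))
E
python3 -m creep '[{"linear":[-0.02,-0.17,-0.17],"twist":[6,0,0],"fingers":-1},{"linear":[-0.04,-0.17,-0.17],"twist":[12,0,0],"fingers":-1},{"linear":[-0.04,-0.17,-0.17],"twist":[18,0,0],"fingers":-1},{"linear":[-0.04,-0.17,-0.17],"twist":[18,0,0],"fingers":-1},{"linear":[-0.04,-0.24,-0.235],"twist":[18,0,0],"fingers":-1},{"linear":[-0.04,-0.24,-0.235],"twist":[18,0,0],"fingers":-1},{"linear":[-0.04,-0.24,-0.235],"twist":[18,0,0],"fingers":-1},{"linear":[-0.04,-0.24,-0.235],"twist":[18,0,0],"fingers":-1}]' 20
python3 -c "
from h import *
go([.516,-.004,.25],51.5)"
```

```text
time: 0.87
position: [0.3674, 0.3085, 0.2526]
tool_rot: [-0.704, 1.453, 0.704]
ft_force: [0.7, 0.6, 1.0]
grip_width: 1.002
t 0.87 pos [0.3674 0.3085 0.2526] jaw 51.7 lin [ 0.0025 -0.3104 -0.153 ] twist [ 0.2  0.  -0. ] F [0.7 0.6 1. ] w 1.002 q [-0.93 -0.07  0.17  1.8   0.01  1.4   0.14]
```

```bash
python3 -m creep '[{"linear":[0,-0.31,-0.153],"twist":[0,0,0],"fingers":-1},{"linear":[0,-0.31,-0.153],"twist":[0,0,0],"fingers":-1},{"linear":[0,-0.31,-0.153],"twist":[0,0,0],"fingers":-1},{"linear":[0,-0.31,-0.153],"twist":[0,0,0],"fingers":-1},{"linear":[0,-0.31,-0.153],"twist":[0,0,0],"fingers":-1},{"linear":[0,-0.31,-0.153],"twist":[0,0,0],"fingers":-1},{"linear":[0,-0.31,-0.153],"twist":[0,0,0],"fingers":-1},{"linear":[0,-0.31,-0.153],"twist":[0,0,0],"fingers":-1}]'
python3 -m creep '[{"linear":[0,-0.018,-0.009],"twist":[0,0,0],"fingers":-1},{"linear":[0,-0.018,-0.009],"twist":[0,0,0],"fingers":-1},{"linear":[0,-0.018,-0.009],"twist":[0,0,0],"fingers":-1}]'
python3 - <<'E'
from h import *
go([.516,-.004,.25],51.5)
snap('wrist','w1')
print([(np.round(r['centre'],4),round(r['conf'],2)) for r in nets.place_of('wrist','fuse_carrier')])
E
```

```text
time: 1.53
position: [0.5103, 0.0075, 0.2527]
tool_rot: [-0.704, 1.453, 0.704]
ft_force: [1.0, 1.2, -0.4]
grip_width: 0.996
time: 1.78
position: [0.5184, -0.0099, 0.2522]
tool_rot: [-0.701, 1.455, 0.702]
ft_force: [0.4, 0.2, -0.4]
grip_width: 1.001
t 1.78 pos [ 0.5184 -0.0099  0.2522] jaw 51.5 lin [0.0022 0.0056 0.0031] twist [-0. -0. -0.] F [ 0.4  0.2 -0.4] w 1.001 q [-0.61  0.01  0.58  1.73 -0.01  1.4   0.88]
[(array([0.4027, 0.0035, 0.0015]), 0.74), (array([ 5.133e-01, -4.700e-03, -1.000e-04]), 0.69), (array([0.5418, 0.1179, 0.0042]), 0.62), (array([0.6817, 0.1541, 0.0035]), 0.62)]
```

View pics/w1.png

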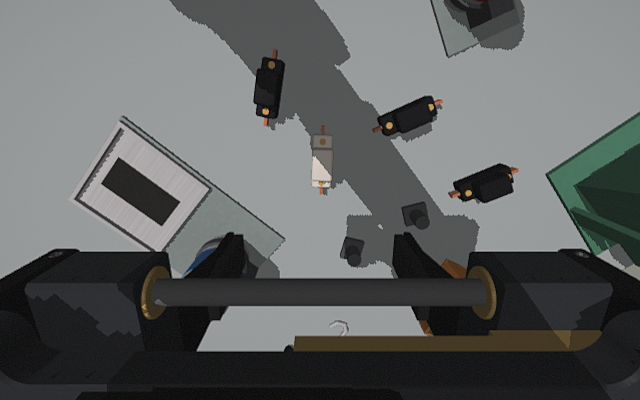

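The wrist view shows the white carrier at (321,160). Its long axis is vertical in the picture, perpendicular to the jaws. The tray is at (140,185). I'll measure more closely.

Run:
```python
from h import *
for n,(u0,u1,v0,v1) in [('w1',(295,345,115,205)),('top0',(295,350,190,245))]:
    z=np.load(f'pics/{n}.npz');P=cloud(z['d'],z['K'],z['T']);H=P[...,2]
    P=P[v0:v1,u0:u1].reshape(-1,3)
    for lo in (.008,.012,.020,.044):
        q=P[(P[:,2]>lo)&(P[:,2]<.06)]
        c=np.median(q,0); q=q[np.linalg.norm(q[:,:2]-c[:2],axis=1)<.055]
        rt=cv2.minAreaRect((q[:,:2]*1000).astype(np.float32));print(n,lo,len(q),np.median(q,0).round(4),np.round(rt[0],1),np.round(rt[1],1),round(rt[2],1))
z=np.load('pics/w1.npz');P=cloud(z['d'],z['K'],z['T']);im=z['im'].astype(int)
m=np.zeros(im.shape[:2],bool);m[150:235,95:185]=1;m&=(im.sum(-1)<110)
n,l,st,cen=cv2.connectedComponentsWithStats(m.astype(np.uint8));k=1+st[1:,4].argmax();q=P[l==k];q=q[abs(q[:,2]-.006)<.01]
print('pad',len(q),np.median(q,0),cv2.minAreaRect((q[:,:2]*1000).astype(np.float32)))
z=np.load('pics/top0.npz');P=cloud(z['d'],z['K'],z['T']);im=z['im'].astype(int)
m=np.zeros(im.shape[:2],bool);m[245:308,408:457]=1;m&=(im.sum(-1)<120)
n,l,st,cen=cv2.connectedComponentsWithStats(m.astype(np.uint8));k=1+st[1:,4].argmax();q=P[l==k];q=q[abs(q[:,2]-.006)<.01]
print('pad',len(q),q.mean(0),cv2.minAreaRect((q[:,:2]*1000).astype(np.float32)))
m=np.zeros(im.shape[:2],bool);m[185:225,410:450]=1;m&=(im[...,2]>im[...,0]+60);q=P[m];q=q[abs(q[:,2]-.158)<.006]
print('blue',len(q),q.mean(0),np.ptp(q,axis=0),cv2.minEnclosingCircle((q[:,:2]*1000).astype(np.float32)))
```

```text
w1 0.008 1120 [0.5118 0.0037 0.0483] [ 5.169e+02 -3.000e-01] [25.7 91. ] 49.9
w1 0.012 1117 [0.5118 0.0037 0.0483] [ 5.169e+02 -3.000e-01] [25.7 91. ] 49.9
w1 0.02 1070 [0.5122 0.0033 0.0484] [515.8   0.6] [25.7 87. ] 49.9
w1 0.044 657 [0.5162 0.     0.0493] [ 5.172e+02 -4.000e-01] [25.1 39.6] 51.1
top0 0.008 434 [ 0.5166 -0.0025  0.0474] [517.8  -3.1] [26.  90.4] 49.9
top0 0.012 433 [ 0.5166 -0.0025  0.0474] [517.8  -3.1] [26.  90.4] 49.9
top0 0.02 422 [ 0.5166 -0.0024  0.0479] [518.5  -3.7] [26.  88.5] 49.9
top0 0.044 244 [ 0.5179 -0.0027  0.0502] [517.6  -3. ] [26.  39.9] 50.1
pad 344 [ 0.38902523 -0.23170858  0.00613059] ((394.2014465332031, -231.396484375), (98.16505432128906, 48.940338134765625), 10.956389427185059)
pad 1058 [ 0.39487578 -0.23264511  0.00713045] ((395.04339599609375, -233.09735107421875), (98.90735626220703, 48.801700592041016), 10.860392570495605)
blue 330 [ 0.54194923 -0.20409013  0.15841817] [0.03661624 0.03703144 0.00939285] ((542.24951171875, -204.52613830566406), 18.80710792541504)
```

```bash
python3 -c "
from h import *
go([.5172,-.0015,.025],50)"
```

```text
t 1.88 pos [ 0.5181 -0.0072  0.2522] jaw 51.8 lin [0.2272 0.004  0.0039] twist [ 1.8  0.  -0.1] F [-0.1  1.2  0. ] w 1.001 q [-0.61  0.01  0.58  1.73 -0.01  1.4   0.88]
```

```bash
python3 -m creep '[{"linear":[0.03,0.004,0.004],"twist":[1.7,0,0],"fingers":-1},{"linear":[0.07,0.004,0.004],"twist":[1.7,0,0],"fingers":-1},{"linear":[0.11,0.004,0.004],"twist":[1.7,0,0],"fingers":-1},{"linear":[0.15,0.004,0.004],"twist":[1.7,0,0],"fingers":-1},{"linear":[0.15,0.004,0.004],"twist":[1.7,0,0],"fingers":-1},{"linear":[0.15,0.004,0.004],"twist":[1.7,0,0],"fingers":-1}]'
python3 -c "
from h import *
for i in range(2): go([.5172,-.0015,.025],50); snap('wrist','w2')
go([.5172,-.0015,.025],50)"
```

```text
time: 2.38
position: [0.5159, -0.0016, 0.1013]
tool_rot: [-0.682, 1.465, 0.684]
ft_force: [0.7, -0.2, 1.4]
grip_width: 0.997
t 2.38 pos [ 0.5159 -0.0016  0.1013] jaw 50.1 lin [ 0.0763 -0.0011  0.0012] twist [ 0.1 -0.2 -0.2] F [ 0.7 -0.2  1.4] w 0.997 q [-0.59  0.14  0.58  1.93 -0.08  1.1   0.9 ]
t 2.43 pos [ 0.5182 -0.0019  0.1036] jaw 50.1 lin [ 0.0786  0.001  -0.0004] twist [0.1 0.  0. ] F [0.5 0.1 0.1] w 1.0 q [-0.59  0.13  0.58  1.93 -0.08  1.1   0.9 ]
t 2.48 pos [ 0.5195 -0.0021  0.1048] jaw 50.1 lin [ 0.0798  0.0023 -0.0012] twist [0.1 0.2 0.1] F [-0.4  0.  -0.5] w 0.999 q [-0.59  0.13  0.58  1.93 -0.08  1.1   0.9 ]
```

View pics/w2.png

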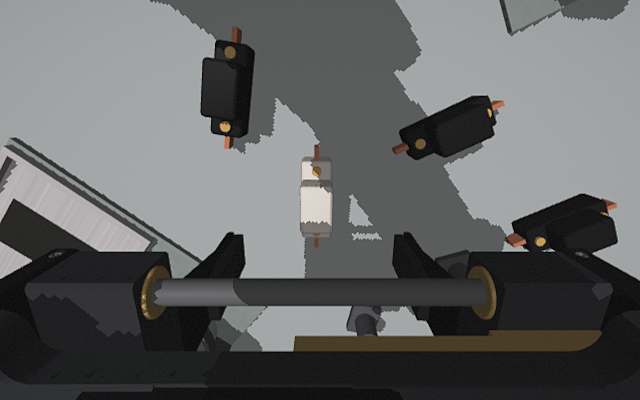

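The carrier at (316,200) is centred between the fingers at about 240 and 400. Going down and closing.

```bash
python3 -m creep '[{"linear":[0.03,0.001,0],"twist":[0,0,0],"fingers":-1},{"linear":[0.055,0.001,0],"twist":[0,0,0],"fingers":-1},{"linear":[0.07,0.001,0],"twist":[0,0,0],"fingers":-1},{"linear":[0.078,0.001,0],"twist":[0,0,0],"fingers":-1},{"linear":[0.078,0.001,0],"twist":[0,0,0],"fingers":-1},{"linear":[0.078,0.001,0],"twist":[0,0,0],"fingers":-1},{"linear":[0.078,0.001,0],"twist":[0,0,0],"fingers":-1}]' 20
python3 -c "
from h import *
go([.5172,-.0015,.025],50)"
python3 -m creep '[{"linear":[0,0,0],"twist":[0,0,0],"fingers":0},{"linear":[0,0,0],"twist":[0,0,0],"fingers":0.5},{"linear":[0,0,0],"twist":[0,0,0],"fingers":1},{"linear":[0,0,0],"twist":[0,0,0],"fingers":1},{"linear":[0,0,0],"twist":[0,0,0],"fingers":1},{"linear":[0,0,0],"twist":[0,0,0],"fingers":1},{"linear":[0,0,0],"twist":[0,0,0],"fingers":1},{"linear":[0,0,0],"twist":[0,0,0],"fingers":1}]' 25
python3 -m creep '[{"linear":[0,0,0],"twist":[0,0,0],"fingers":1},{"linear":[0,0,0],"twist":[0,0,0],"fingers":1},{"linear":[0,0,0],"twist":[0,0,0],"fingers":1}]' 25
python3 -c "
from h import *
go([.5172,-.0015,.025],50)"
```

```text
time: 3.07
position: [0.5189, -0.0022, 0.0265]
tool_rot: [-0.681, 1.458, 0.68]
ft_force: [0.5, 0.3, 0.4]
grip_width: 0.999
t 3.07 pos [ 0.5189 -0.0022  0.0265] jaw 50.0 lin [ 0.0015  0.0018 -0.0006] twist [-0.   0.2  0.1] F [0.5 0.3 0.4] w 0.999 q [-0.56  0.24  0.57  2.   -0.16  0.94  0.96]
time: 3.73
position: [0.517, -0.0025, 0.0244]
tool_rot: [-0.681, 1.461, 0.681]
ft_force: [0.3, -0.4, 0.2]
grip_width: 0.481
time: 3.98
position: [0.517, -0.0026, 0.0244]
tool_rot: [-0.681, 1.461, 0.681]
ft_force: [0.2, 1.0, 0.3]
grip_width: 0.3
t 3.98 pos [ 0.517  -0.0026  0.0244] jaw 50.0 lin [-0.0006  0.0005  0.001 ] twist [-0. -0. -0.] F [0.2 1.  0.3] w 0.3 q [-0.56  0.24  0.57  2.   -0.16  0.94  0.97]
```

```bash
python3 -m creep '[{"linear":[0,0,0],"twist":[0,0,0],"fingers":1},{"linear":[0,0,0],"twist":[0,0,0],"fingers":1},{"linear":[0,0,0],"twist":[0,0,0],"fingers":1},{"linear":[-0.005,0,0],"twist":[0,0,0],"fingers":1},{"linear":[-0.015,0,0],"twist":[0,0,0],"fingers":1},{"linear":[-0.03,0,0],"twist":[0,0,0],"fingers":1},{"linear":[-0.05,0,0],"twist":[0,0,0],"fingers":1},{"linear":[-0.07,0,0],"twist":[0,0,0],"fingers":1}]' 25
python3 - <<'E'
from h import *
go([.3948,-.2325,.11],101)
snap('wrist','w3'); go([.3948,-.2325,.11],101)
E
```

```text
time: 4.65
position: [0.5167, -0.0026, 0.0956]
tool_rot: [-0.681, 1.462, 0.681]
ft_force: [-0.2, 0.2, -1.3]
grip_width: 0.294
t 4.65 pos [ 0.5167 -0.0026  0.0956] jaw 50.0 lin [-0.0143 -0.0546 -0.2544] twist [-51.  -0.  -0.] F [-0.2  0.2 -1.3] w 0.294 q [-0.59  0.14  0.59  1.94 -0.09  1.09  0.91]
t 4.7 pos [ 0.5197 -0.0025  0.0998] jaw 49.9 lin [-0.0113 -0.0525 -0.2563] twist [-51.1   0.2   0.3] F [1.8 0.3 2.1] w 0.295 q [-0.59  0.14  0.59  1.94 -0.09  1.09  0.9 ]
```

View pics/w3.png

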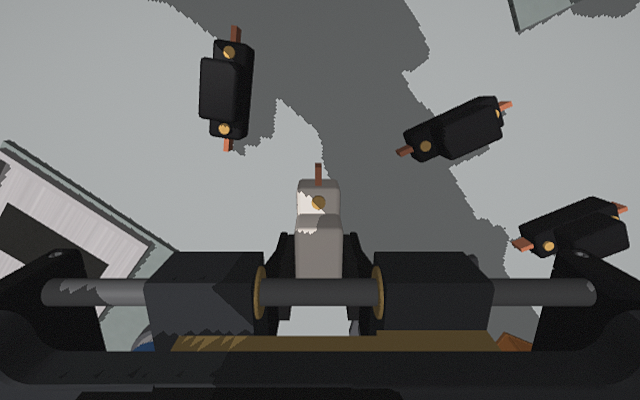

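The carrier is held between the pads at about (318,230) in the picture. Moving over the tray while turning by −51°.

```bash
python3 -m creep '[{"linear":[-0.005,-0.004,-0.02],"twist":[-7,0,0],"fingers":1},{"linear":[-0.01,-0.01,-0.05],"twist":[-14,0,0],"fingers":1},{"linear":[-0.012,-0.018,-0.085],"twist":[-21,0,0],"fingers":1},{"linear":[-0.012,-0.026,-0.125],"twist":[-28,0,0],"fingers":1},{"linear":[-0.012,-0.035,-0.165],"twist":[-35,0,0],"fingers":1},{"linear":[-0.012,-0.043,-0.205],"twist":[-42,0,0],"fingers":1},{"linear":[-0.012,-0.05,-0.24],"twist":[-48,0,0],"fingers":1},{"linear":[-0.012,-0.053,-0.256],"twist":[-51,0,0],"fingers":1}]' 25
python3 -m creep '[{"linear":[0,0,0],"twist":[0,0,0],"fingers":1},{"linear":[0,0,0],"twist":[0,0,0],"fingers":1}]' 25
python3 - <<'E'
from h import *
go([.3948,-.2325,.031],101)
snap('wrist','w4'); snap('top','top4'); go([.3948,-.2325,.031],101)
E
```

```text
time: 5.37
position: [0.3904, -0.2366, 0.1069]
tool_rot: [-1.35, 1.112, 1.348]
ft_force: [0.1, 1.1, -1.1]
grip_width: 0.294
time: 5.53
position: [0.3925, -0.2335, 0.1068]
tool_rot: [-1.346, 1.113, 1.345]
ft_force: [0.1, 0.5, -1.8]
grip_width: 0.299
t 5.53 pos [ 0.3925 -0.2335  0.1068] jaw 100.7 lin [ 0.0758 -0.0023  0.0005] twist [-0.3  0.   0.1] F [ 0.1  0.5 -1.8] w 0.299 q [-0.32 -0.04  0.8   2.07  0.03  1.1   2.22]
t 5.63 pos [ 0.3936 -0.2316  0.1066] jaw 101.0 lin [ 0.0756 -0.0009 -0.0011] twist [-0.  0.  0.] F [-0.7 -0.9 -1.3] w 0.301 q [-0.33 -0.04  0.8   2.07  0.03  1.1   2.22]
```

View pics/w4.png

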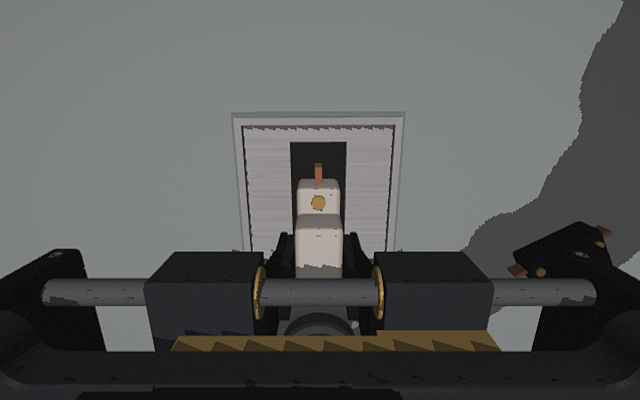

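View pics/top4.png

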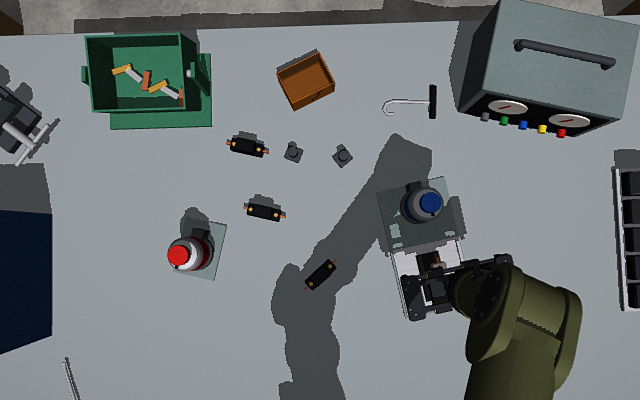

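The wrist view shows the carrier centred over the dark pad (x≈318). Lowering it.

```bash
python3 -m creep '[{"linear":[0.02,-0.001,-0.001],"twist":[0,0,0],"fingers":1},{"linear":[0.042,-0.001,-0.001],"twist":[0,0,0],"fingers":1},{"linear":[0.06,-0.001,-0.001],"twist":[0,0,0],"fingers":1},{"linear":[0.069,-0.001,-0.001],"twist":[0,0,0],"fingers":1},{"linear":[0.072,-0.001,-0.001],"twist":[0,0,0],"fingers":1},{"linear":[0.074,-0.001,-0.001],"twist":[0,0,0],"fingers":1},{"linear":[0.074,-0.001,-0.001],"twist":[0,0,0],"fingers":1},{"linear":[0.074,-0.001,-0.001],"twist":[0,0,0],"fingers":1}]' 25
python3 - <<'E'
from h import *
go([.3948,-.2325,.030],101)
E
```

```text
time: 6.3
position: [0.395, -0.2335, 0.0332]
tool_rot: [-1.35, 1.111, 1.348]
ft_force: [-0.4, 0.3, -2.9]
grip_width: 0.297
t 6.3 pos [ 0.395  -0.2335  0.0332] jaw 101.0 lin [0.0032 0.0001 0.001 ] twist [-0.  -0.   0.1] F [-0.4  0.3 -2.9] w 0.297 q [-0.3   0.11  0.82  2.13 -0.1   0.94  2.33]
```

```bash
python3 -m creep '[{"linear":[0.001,0,0],"twist":[0,0,0],"fingers":1},{"linear":[0.002,0,0],"twist":[0,0,0],"fingers":1},{"linear":[0.003,0,0],"twist":[0,0,0],"fingers":1},{"linear":[0.003,0,0],"twist":[0,0,0],"fingers":1},{"linear":[0.003,0,0],"twist":[0,0,0],"fingers":1}]' 25
python3 - <<'E'
from h import *
go([.3948,-.2325,.030],101)
E
```

```text
time: 6.72
position: [0.3948, -0.2336, 0.0303]
tool_rot: [-1.349, 1.111, 1.348]
ft_force: [-1.4, 0.6, 5.9]
grip_width: 0.296
t 6.72 pos [ 0.3948 -0.2336  0.0303] jaw 101.0 lin [ 0.0003 -0.0002  0.0011] twist [-0.   0.   0.1] F [-1.4  0.6  5.9] w 0.296 q [-0.3   0.11  0.82  2.14 -0.1   0.93  2.34]
```

The force reading of +5.9 N upward means it is on the tray floor. Opening.

```bash
python3 -m creep '[{"linear":[0,0,0],"twist":[0,0,0],"fingers":0.2},{"linear":[0,0,0],"twist":[0,0,0],"fingers":-0.2},{"linear":[0,0,0],"twist":[0,0,0],"fingers":-0.5},{"linear":[0,0,0],"twist":[0,0,0],"fingers":-0.5},{"linear":[0,0,0],"twist":[0,0,0],"fingers":-0.5},{"linear":[0,0,0],"twist":[0,0,0],"fingers":-0.5},{"linear":[0,0,0],"twist":[0,0,0],"fingers":-0.5},{"linear":[0,0,0],"twist":[0,0,0],"fingers":-0.5}]' 25
python3 - <<'E'
from h import *
go([.3948,-.2325,.22],101)
E
```

```text
time: 7.38
position: [0.3942, -0.2334, 0.0294]
tool_rot: [-1.349, 1.112, 1.349]
ft_force: [0.2, -0.7, 0.1]
grip_width: 0.735
t 7.38 pos [ 0.3942 -0.2334  0.0294] jaw 101.0 lin [-0.1906 -0.0008  0.0007] twist [-0.  0.  0.] F [ 0.2 -0.7  0.1] w 0.735 q [-0.3   0.11  0.82  2.14 -0.1   0.93  2.34]
```

```bash
python3 -m creep '[{"linear":[-0.01,0,0],"twist":[0,0,0],"fingers":-0.5},{"linear":[-0.03,0,0],"twist":[0,0,0],"fingers":-0.5},{"linear":[-0.06,0,0],"twist":[0,0,0],"fingers":-0.5},{"linear":[-0.1,0,0],"twist":[0,0,0],"fingers":-0.5},{"linear":[-0.14,0,0],"twist":[0,0,0],"fingers":0},{"linear":[-0.18,0,0],"twist":[0,0,0],"fingers":0.5},{"linear":[-0.2,0,0],"twist":[0,0,0],"fingers":1},{"linear":[-0.2,0,0],"twist":[0,0,0],"fingers":1}]' 25
python3 -m creep '[{"linear":[0,0,0],"twist":[0,0,0],"fingers":1},{"linear":[0,0,0],"twist":[0,0,0],"fingers":1},{"linear":[0,0,0],"twist":[0,0,0],"fingers":1},{"linear":[0,0,0],"twist":[0,0,0],"fingers":1},{"linear":[0,0,0],"twist":[0,0,0],"fingers":1},{"linear":[0,0,0],"twist":[0,0,0],"fingers":1}]' 25
python3 - <<'E'
from h import *
go([.542,-.204,.22],101)
snap('wrist','w5'); print([(np.round(r['centre'],4),round(r['conf'],2)) for r in nets.place_of('wrist','fuse_carrier')]); snap('top','top5')
for n,bx in [('w5',None),('top5',None)]:
    z=np.load(f'pics/{n}.npz');P=cloud(z['d'],z['K'],z['T']).reshape(-1,3);im=z['im'].reshape(-1,3).astype(int)
    m=(np.linalg.norm(P[:,:2]-[.3948,-.2325],axis=1)<.06)&(P[:,2]>.022)&(P[:,2]<.07)
    q=P[m]
    if len(q)>20: print(n,len(q),np.percentile(q[:,2],[50,98]),cv2.minAreaRect((q[:,:2]*1000).astype(np.float32)))
E
```

```text
time: 8.05
position: [0.3968, -0.235, 0.2352]
tool_rot: [-1.355, 1.107, 1.34]
ft_force: [0.7, -0.6, -0.2]
grip_width: 0.534
time: 8.55
position: [0.3937, -0.2333, 0.2287]
tool_rot: [-1.348, 1.114, 1.35]
ft_force: [-0.5, -0.8, 0.3]
grip_width: 0.08
t 8.55 pos [ 0.3937 -0.2333  0.2287] jaw 101.0 lin [ 0.0085 -0.1512  0.0006] twist [-0.   0.  -0.1] F [-0.5 -0.8  0.3] w 0.08 q [-0.35 -0.17  0.75  1.9   0.12  1.37  2.13]
[(array([0.4008, 0.0043, 0.001 ]), 0.87), (array([0.5374, 0.117 , 0.0041]), 0.87), (array([ 0.3913, -0.2348,  0.0054]), 0.73)]
w5 1265 [0.05441417 0.05683749] ((394.9582214355469, -231.7127685546875), (91.52941131591797, 25.753480911254883), 11.014853477478027)
top5 342 [0.05230734 0.05905153] ((395.83447265625, -233.82762145996094), (89.46240997314453, 27.11195945739746), 11.632532119750977)
```

View pics/w5.png

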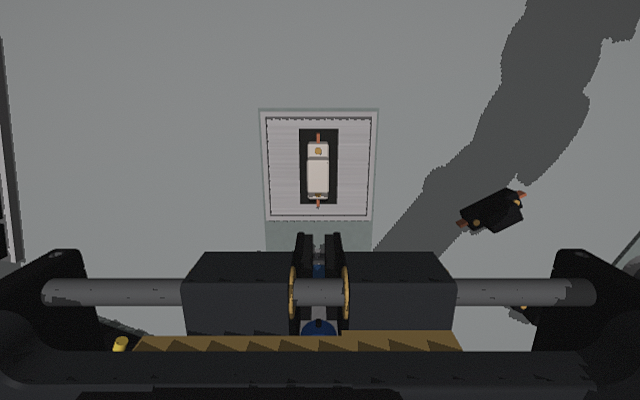

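View pics/top5.png

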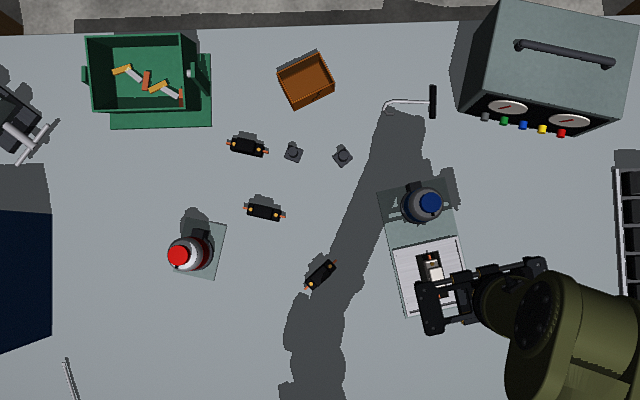

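The carrier stands upright on the pad, at (318,172) in the wrist view. Its centre is about 1 mm from the tray's centre and its top is at 0.056 m. Moving over the blue cap with the fingers shut.

```bash
python3 -m creep '[{"linear":[0,-0.03,0],"twist":[0,0,0],"fingers":1},{"linear":[0,-0.07,0],"twist":[0,0,0],"fingers":1},{"linear":[0,-0.11,0],"twist":[0,0,0],"fingers":1},{"linear":[0,-0.14,0],"twist":[0,0,0],"fingers":1},{"linear":[0,-0.15,0],"twist":[0,0,0],"fingers":1},{"linear":[0,-0.15,0],"twist":[0,0,0],"fingers":1},{"linear":[0,-0.15,0],"twist":[0,0,0],"fingers":1},{"linear":[0,-0.15,0],"twist":[0,0,0],"fingers":1}]' 25
python3 - <<'E'
from h import *
go([.542,-.204,.18],101)
snap('scene','s6');go([.542,-.204,.18],101)
E
```

```text
time: 9.37
position: [0.5399, -0.2061, 0.2295]
tool_rot: [-1.347, 1.114, 1.348]
ft_force: [-0.5, -0.5, 0.4]
grip_width: 0.003
t 9.37 pos [ 0.5399 -0.2061  0.2295] jaw 100.9 lin [ 0.0495 -0.0025  0.0016] twist [-0.1  0.  -0. ] F [-0.5 -0.5  0.4] w 0.003 q [-0.37  0.19  0.79  1.64 -0.14  1.37  2.2 ]
t 9.42 pos [ 0.5399 -0.2061  0.2297] jaw 100.8 lin [ 0.0497 -0.0025  0.0016] twist [-0.2  0.   0. ] F [ 0.9 -0.4  0.3] w 0.007 q [-0.37  0.19  0.79  1.64 -0.14  1.37  2.2 ]
```

View pics/s6.png

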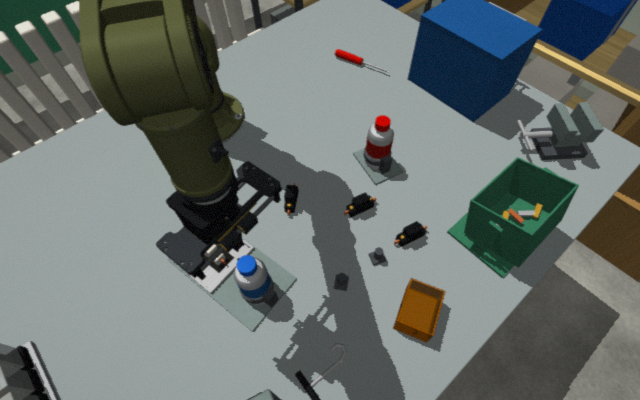

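The scene view shows the gripper near (215,255) and the blue cap, unpressed, at (247,264). I'll check the projection before pressing.

Run:
```python
from h import *
z=np.load('pics/s6.npz');K,T=z['K'],z['T'];Ti=np.linalg.inv(T)
for n,p in [('tip',[.5399,-.2061,.2185]),('cap',[.542,-.204,.158]),('carrier',[.395,-.2325,.056]),('tip above tray',[.3937,-.2333,.218])]:
    c=Ti[:3,:3]@p+Ti[:3,3];print(n,(K@c/c[2])[:2].round(1))
print(T.round(2))
snap('top','top7'); snap('wrist','w7'); snap('scene','s7'); print(readout.get_state()['time'])
```

```text
tip [237.5 249.7]
cap [245.4 263.2]
carrier [205.9 244.1]
tip above tray [182.1 206.6]
[[ 0.66  0.63 -0.41  0.86]
 [ 0.75 -0.57  0.35 -0.28]
 [-0.01 -0.53 -0.85  0.83]
 [ 0.    0.    0.    1.  ]]
9.5667
```

View pics/s7.png

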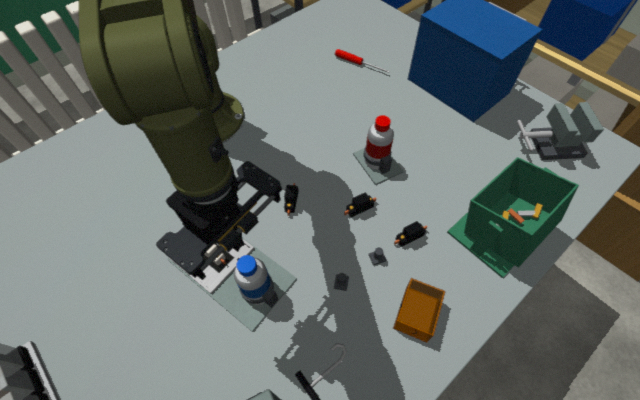

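View pics/top7.png

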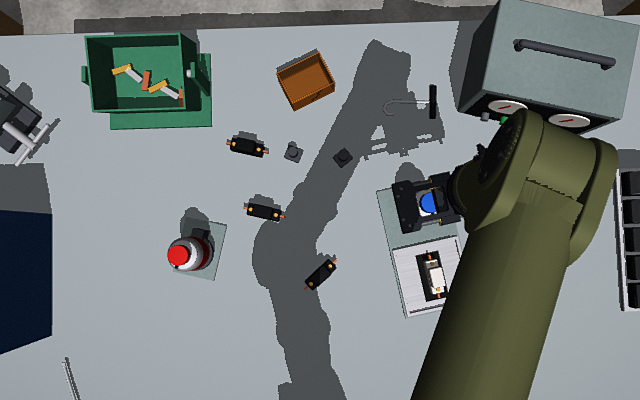

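View pics/w7.png

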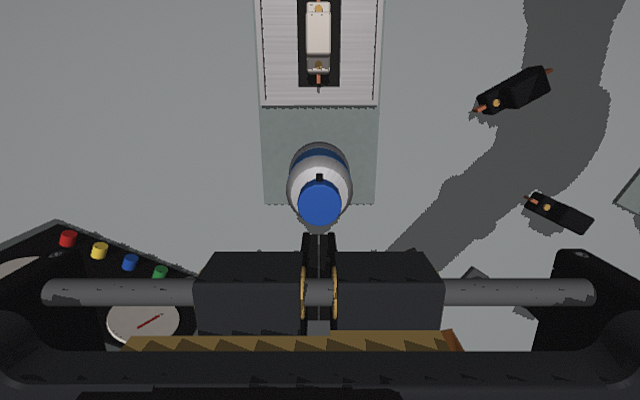

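Correction: in the scene view the object at (215,255) is the carrier in the tray. The fingertips are at about (237,248), which matches the projection. The top view also shows the jaws over the can at (428,205). I'll measure the cap from the wrist view, then press.

Run:
```python
from h import *
z=np.load('pics/w7.npz');im=z['im'].astype(int);P=cloud(z['d'],z['K'],z['T'])
m=(im[...,2]>im[...,0]+60)&(abs(P[...,2]-.158)<.006);m[:170]=0;m[:,:280]=0;m[:,360:]=0
q=P[m];print(len(q),q.mean(0),cv2.minEnclosingCircle((q[:,:2]*1000).astype(np.float32)))
go([.542,-.204,.173],101)
```

```text
1445 [ 0.5407964  -0.20340665  0.15760713] ((541.441650390625, -203.13720703125), 18.72831153869629)
t 9.57 pos [ 0.5405 -0.2055  0.23  ] jaw 100.9 lin [ 0.057  -0.0017  0.0011] twist [-0.1  0.   0.1] F [ 0.2 -0.1  0.4] w 0.003 q [-0.37  0.19  0.79  1.64 -0.14  1.37  2.2 ]
```

```bash
python3 -m creep '[{"linear":[0.025,-0.001,0.001],"twist":[0,0,0],"fingers":1},{"linear":[0.045,-0.001,0.001],"twist":[0,0,0],"fingers":1},{"linear":[0.055,-0.001,0.001],"twist":[0,0,0],"fingers":1},{"linear":[0.057,-0.001,0.001],"twist":[0,0,0],"fingers":1},{"linear":[0.057,-0.001,0.001],"twist":[0,0,0],"fingers":1},{"linear":[0.057,-0.001,0.001],"twist":[0,0,0],"fingers":1}]' 25
python3 -c "
from h import *
go([.542,-.204,.161],101)"
```

```text
time: 10.07
position: [0.5427, -0.2041, 0.1735]
tool_rot: [-1.35, 1.112, 1.347]
ft_force: [0.5, -0.2, 0.1]
grip_width: 0.01
t 10.07 pos [ 0.5427 -0.2041  0.1735] jaw 101.0 lin [0.0125 0.0006 0.0002] twist [-0.  -0.   0.1] F [ 0.5 -0.2  0.1] w 0.01 q [-0.36  0.24  0.78  1.71 -0.17  1.26  2.22]
```

```bash
python3 -m creep '[{"linear":[0.004,0,0],"twist":[0,0,0],"fingers":1},{"linear":[0.007,0,0],"twist":[0,0,0],"fingers":1},{"linear":[0.01,0,0],"twist":[0,0,0],"fingers":1},{"linear":[0.012,0,0],"twist":[0,0,0],"fingers":1},{"linear":[0.0125,0,0],"twist":[0,0,0],"fingers":1},{"linear":[0.0125,0,0],"twist":[0,0,0],"fingers":1},{"linear":[0.0125,0,0],"twist":[0,0,0],"fingers":1}]' 25
python3 -c "
from h import *
go([.542,-.204,.161],101)"
```

```text
time: 10.65
position: [0.5423, -0.2037, 0.16]
tool_rot: [-1.349, 1.112, 1.349]
ft_force: [1.0, 0.3, -0.4]
grip_width: 0.008
t 10.65 pos [ 0.5423 -0.2037  0.16  ] jaw 101.0 lin [-0.001   0.0003 -0.0003] twist [-0. -0.  0.] F [ 1.   0.3 -0.4] w 0.008 q [-0.35  0.25  0.78  1.73 -0.18  1.24  2.23]
```

There's no contact force with the tips at a nominal 0.149 m, so I'll look before going further.

Run:
```python
from h import *
for i in range(2):
    im,d,K,T=snap('wrist','w8'); print(readout.get_state()['position'].round(4),readout.get_state()['ft_force'].round(1))
cv2.imwrite('pics/w8c.png',cv2.resize(im[150:300,220:420,::-1],None,fx=4,fy=4))
im,*_=snap('scene','s8');cv2.imwrite('pics/s8c.png',cv2.resize(im[180:330,150:350,::-1],None,fx=4,fy=4))
go([.542,-.204,.161],101)
print(ctrl.finger_overhang, [a for a in dir(ctrl) if a[0]!='_'])
```

```text
[ 0.5423 -0.2037  0.16  ] [-0.1 -1.  -0.4]
[ 0.5423 -0.2037  0.1601] [-0.4 -1.1  0.2]
t 10.8 pos [ 0.5423 -0.2037  0.1601] jaw 101.0 lin [-0.0009  0.0003 -0.0002] twist [-0. -0.  0.] F [-0.3  0.6 -0. ] w 0.004 q [-0.35  0.25  0.78  1.73 -0.18  1.24  2.23]
0.011 ['MotionError', 'finger_overhang']
```

View pics/w8c.png

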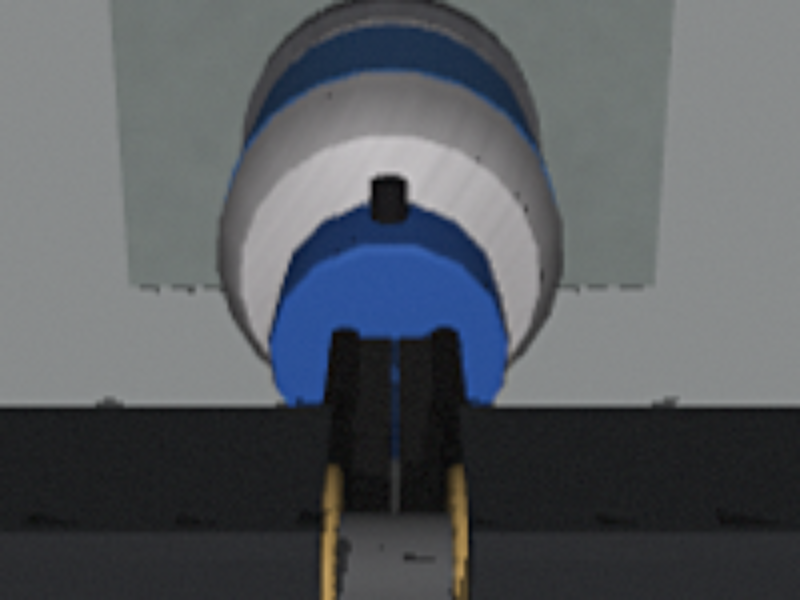

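View pics/s8c.png

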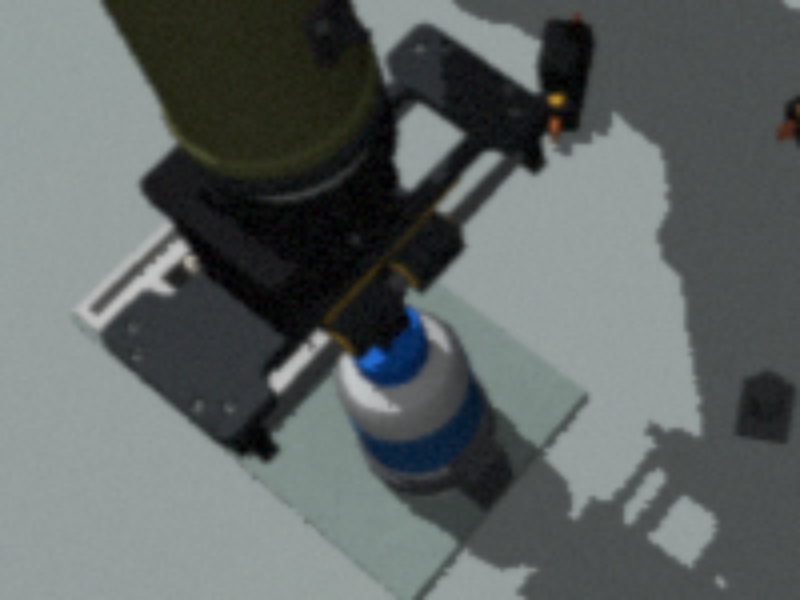

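Run:
```python
from h import *
for n in ['w7','w8']:
    z=np.load(f'pics/{n}.npz');im=z['im'].astype(int);P=cloud(z['d'],z['K'],z['T'])
    m=(im[...,2]>im[...,0]+60)&(np.linalg.norm(P[...,:2]-[.5415,-.2035],axis=-1)<.021)&(P[...,2]>.13);q=P[m]
    print(n,len(q),np.percentile(q[:,2],[10,25,50,75,90]).round(4),cv2.minEnclosingCircle((q[:,:2]*1000).astype(np.float32)))
    k=(P[...,2]>.13)&(P[...,2]<.2)&(im.max(-1)<60)&(np.linalg.norm(P[...,:2]-[.5415,-.2035],axis=-1)<.03);f=P[k]
    if len(f): print('fingers',len(f),np.percentile(f[:,2],[1,5,20,50]).round(4), f[:,:2].mean(0))
    T=z['T'];print(T[:3,3].round(3),T[:3,2].round(2))
```

```text
w7 1502 [0.1566 0.1571 0.1576 0.1581 0.1584] ((541.3291625976562, -203.13323974609375), 18.80291748046875)
fingers 53 [0.1447 0.146  0.1475 0.148 ] [ 0.52133867 -0.20765991]
[ 0.459 -0.22   0.401] [ 0.3   0.06 -0.95]
w8 1626 [0.1549 0.157  0.1575 0.158  0.1584] ((541.0152587890625, -203.27169799804688), 18.54108428955078)
fingers 952 [0.1465 0.148  0.1744 0.1855] [ 0.53162584 -0.20440051]
[ 0.461 -0.218  0.332] [ 0.3   0.06 -0.95]
```

Run:
```python
from h import *
z=np.load('pics/w8.npz');im=z['im'].astype(int);P=cloud(z['d'],z['K'],z['T']);s=readout.get_state();Rm=R.from_rotvec(s['tool_rot']).as_matrix()
Q=(P-s['position'])@Rm
for v in range(222,275,4):
    print(v,[tuple((Q[v,u]*1000).round().astype(int)) for u in (305,310,314,319,324,329,334)])
```

```text
222 [(np.int64(3), np.int64(11), np.int64(-7)), (np.int64(3), np.int64(11), np.int64(-4)), (np.int64(4), np.int64(11), np.int64(-1)), (np.int64(2), np.int64(11), np.int64(2)), (np.int64(2), np.int64(11), np.int64(5)), (np.int64(2), np.int64(11), np.int64(8)), (np.int64(3), np.int64(11), np.int64(11))]
226 [(np.int64(2), np.int64(9), np.int64(-7)), (np.int64(2), np.int64(9), np.int64(-4)), (np.int64(3), np.int64(8), np.int64(-1)), (np.int64(3), np.int64(8), np.int64(2)), (np.int64(3), np.int64(8), np.int64(5)), (np.int64(2), np.int64(9), np.int64(8)), (np.int64(2), np.int64(9), np.int64(11))]
230 [(np.int64(3), np.int64(6), np.int64(-7)), (np.int64(2), np.int64(6), np.int64(-4)), (np.int64(3), np.int64(6), np.int64(-1)), (np.int64(2), np.int64(6), np.int64(2)), (np.int64(3), np.int64(6), np.int64(5)), (np.int64(2), np.int64(6), np.int64(8)), (np.int64(3), np.int64(6), np.int64(11))]
234 [(np.int64(-13), np.int64(10), np.int64(-6)), (np.int64(-9), np.int64(9), np.int64(-3)), (np.int64(-10), np.int64(9), np.int64(-1)), (np.int64(-11), np.int64(9), np.int64(2)), (np.int64(-11), np.int64(
[... 2524 characters left out ...]
4(-46), np.int64(9), np.int64(6)), (np.int64(-91), np.int64(36), np.int64(6))]
270 [(np.int64(-89), np.int64(33), np.int64(-3)), (np.int64(-49), np.int64(9), np.int64(-2)), (np.int64(-49), np.int64(9), np.int64(-1)), (np.int64(-49), np.int64(9), np.int64(2)), (np.int64(-49), np.int64(9), np.int64(4)), (np.int64(-49), np.int64(9), np.int64(6)), (np.int64(-94), np.int64(36), np.int64(6))]
274 [(np.int64(-90), np.int64(32), np.int64(-3)), (np.int64(-52), np.int64(9), np.int64(-2)), (np.int64(-51), np.int64(8), np.int64(-1)), (np.int64(-50), np.int64(8), np.int64(2)), (np.int64(-53), np.int64(9), np.int64(4)), (np.int64(-53), np.int64(9), np.int64(6)), (np.int64(-95), np.int64(35), np.int64(6))]
```

The cap is still fully up at 0.1575 m. The depth picture shows the shut fingertips ending about 9 mm behind the TCP, not 11 mm ahead of it, so there is still a gap of roughly 10 mm. I'll feel down in small steps and watch the force.

```bash
python3 -m creep '[{"linear":[0.002,0,0],"twist":[0,0,0],"fingers":1},{"linear":[0.004,0,0],"twist":[0,0,0],"fingers":1},{"linear":[0.006,0,0],"twist":[0,0,0],"fingers":1},{"linear":[0.008,0,0],"twist":[0,0,0],"fingers":1},{"linear":[0.008,0,0],"twist":[0,0,0],"fingers":1}]' 25
python3 -m creep '[{"linear":[0.001,0,0],"twist":[0,0,0],"fingers":1},{"linear":[0.002,0,0],"twist":[0,0,0],"fingers":1},{"linear":[0.003,0,0],"twist":[0,0,0],"fingers":1},{"linear":[0.003,0,0],"twist":[0,0,0],"fingers":1}]' 25
```

```text
time: 11.22
position: [0.5418, -0.2035, 0.1513]
tool_rot: [-1.348, 1.113, 1.35]
ft_force: [0.3, 0.4, 0.2]
grip_width: 0.006
time: 11.55
position: [0.5423, -0.2037, 0.1489]
tool_rot: [-1.349, 1.112, 1.349]
ft_force: [0.9, 0.1, 0.1]
grip_width: 0.006
```

```bash
python3 -m creep '[{"linear":[0.001,0,0],"twist":[0,0,0],"fingers":1},{"linear":[0.002,0,0],"twist":[0,0,0],"fingers":1},{"linear":[0.003,0,0],"twist":[0,0,0],"fingers":1},{"linear":[0.003,0,0],"twist":[0,0,0],"fingers":1}]' 25
python3 - <<'E'
from h import *
im,d,K,T=snap('wrist','w9'); cv2.imwrite('pics/w9c.png',cv2.resize(im[150:300,220:420,::-1],None,fx=4,fy=4))
P=cloud(d,K,T);im=im.astype(int)
m=(im[...,2]>im[...,0]+60)&(np.linalg.norm(P[...,:2]-[.5415,-.2035],axis=-1)<.021)&(P[...,2]>.13);q=P[m]
print(len(q),np.percentile(q[:,2],[10,25,50,75,90]).round(4),readout.get_state()['ft_force'])
for v in range(216,250,3): print(v,(P[v,[310,324],2]*1000).round(),im[v,[310,324]].tolist())
E
```

```text
time: 11.88
position: [0.5424, -0.2037, 0.1462]
tool_rot: [-1.349, 1.112, 1.348]
ft_force: [-1.2, 0.1, 4.1]
grip_width: 0.005
1371 [0.1495 0.1542 0.1548 0.1553 0.1557] [-1.4387722   0.06278292  4.59741194]
216 [153. 153.] [[28, 51, 97], [27, 50, 94]]
219 [155. 155.] [[56, 97, 171], [54, 93, 168]]
222 [156. 155.] [[41, 80, 152], [43, 81, 151]]
225 [156. 155.] [[43, 81, 152], [45, 82, 151]]
228 [155. 155.] [[46, 82, 153], [45, 81, 152]]
231 [155. 155.] [[44, 81, 155], [44, 81, 153]]
234 [155. 157.] [[31, 50, 91], [30, 47, 84]]
237 [160. 160.] [[26, 25, 25], [25, 24, 25]]
240 [164. 164.] [[23, 24, 24], [23, 24, 24]]
243 [169. 168.] [[29, 31, 31], [24, 20, 23]]
246 [171. 171.] [[31, 28, 29], [26, 24, 26]]
249 [175. 174.] [[27, 30, 30], [29, 29, 30]]
```

View pics/w9c.png

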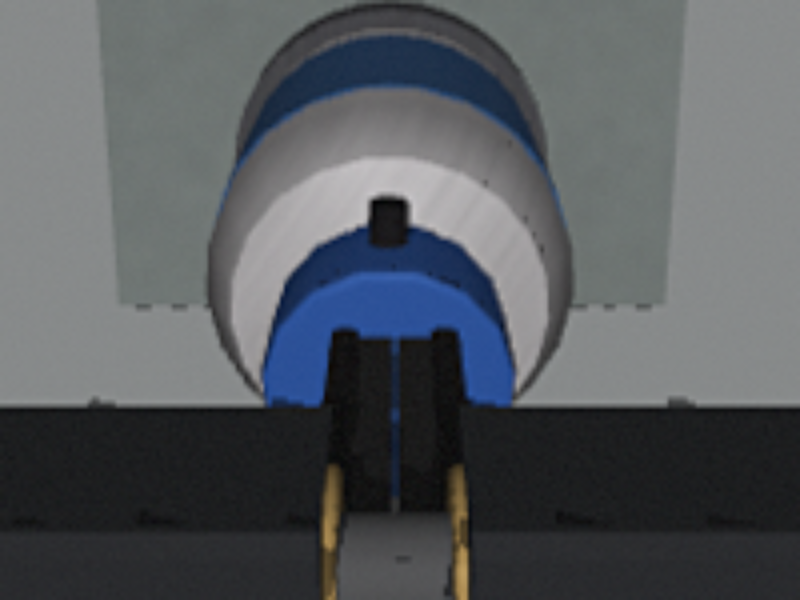

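Contact: 4.4 N, with the cap about 2.7 mm down and the fingers centred on it. Pressing the rest of the way.

```bash
python3 -m creep '[{"linear":[0.0015,0,0],"twist":[0,0,0],"fingers":1},{"linear":[0.003,0,0],"twist":[0,0,0],"fingers":1},{"linear":[0.0045,0,0],"twist":[0,0,0],"fingers":1},{"linear":[0.006,0,0],"twist":[0,0,0],"fingers":1},{"linear":[0.0065,0,0],"twist":[0,0,0],"fingers":1},{"linear":[0.0065,0,0],"twist":[0,0,0],"fingers":1}]' 25
python3 - <<'E'
from h import *
im,d,K,T=snap('wrist','w10')
P=cloud(d,K,T);im=im.astype(int)
m=(im[...,2]>im[...,0]+60)&(np.linalg.norm(P[...,:2]-[.5415,-.2035],axis=-1)<.021)&(P[...,2]>.13);q=P[m]
print(len(q),np.percentile(q[:,2],[10,25,50,75,90]).round(4),readout.get_state()['ft_force'])
E
```

```text
time: 12.43
position: [0.5424, -0.2038, 0.1407]
tool_rot: [-1.349, 1.112, 1.348]
ft_force: [-3.2, 2.2, 11.9]
grip_width: 0.003
1383 [0.1439 0.1487 0.1494 0.1499 0.1503] [-3.072102    1.7498397  11.38226971]
```

The cap top is at 0.1494 m, so about 8 mm of travel, with 11.5 N on the tool. That is fully down. Retracting.

```bash
python3 -m creep '[{"linear":[-0.004,0,0],"twist":[0,0,0],"fingers":1},{"linear":[-0.01,0,0],"twist":[0,0,0],"fingers":1},{"linear":[-0.02,0,0],"twist":[0,0,0],"fingers":1},{"linear":[-0.05,0,0],"twist":[0,0,0],"fingers":1},{"linear":[-0.09,0,0],"twist":[0,0,0],"fingers":1},{"linear":[-0.12,0,0],"twist":[0,0,0],"fingers":1},{"linear":[-0.13,0,0],"twist":[0,0,0],"fingers":1},{"linear":[-0.13,0,0],"twist":[0,0,0],"fingers":1}]' 25
python3 -m creep '[{"linear":[0,0,0],"twist":[0,0,0],"fingers":1},{"linear":[0,0,0],"twist":[0,0,0],"fingers":1},{"linear":[0,0,0],"twist":[0,0,0],"fingers":1},{"linear":[0,0,0],"twist":[0,0,0],"fingers":1}]' 25
python3 - <<'E'
from h import *
im,d,K,T=snap('wrist','w11');snap('top','top11')
P=cloud(d,K,T);im=im.astype(int)
m=(im[...,2]>im[...,0]+60)&(np.linalg.norm(P[...,:2]-[.5415,-.2035],axis=-1)<.021)&(P[...,2]>.13);q=P[m]
print('blue',len(q),np.percentile(q[:,2],[10,50,90]).round(4))
z=np.load('pics/top11.npz')
for n,P in (('w',P),('top',cloud(z['d'],z['K'],z['T']))):
    P=P.reshape(-1,3);q=P[(np.linalg.norm(P[:,:2]-[.3948,-.2325],axis=1)<.06)&(P[:,2]>.022)&(P[:,2]<.07)]
    if len(q)>20: print(n,len(q),np.percentile(q[:,2],[50,98]),cv2.minAreaRect((q[:,:2]*1000).astype(np.float32)))
r=P[(np.linalg.norm(P[:,:2]-[.459,.26],axis=1)<.016)&(P[:,2]<.2)];print('red',np.median(r[:,2]))
print(readout.get_state()['ft_force'],readout.get_state()['position'],readout.get_state()['qd'].round(3))
E
```

```text
time: 13.15
position: [0.5437, -0.2044, 0.2725]
tool_rot: [-1.352, 1.11, 1.344]
ft_force: [-0.4, -0.1, 0.8]
grip_width: 0.006
time: 13.48
position: [0.5414, -0.2033, 0.2677]
tool_rot: [-1.347, 1.114, 1.351]
ft_force: [0.6, -0.4, 0.1]
grip_width: 0.008
blue 1170 [0.1566 0.1576 0.1584]
w 1493 [0.05424199 0.05695208] ((395.1828918457031, -231.60972595214844), (91.8398666381836, 26.016584396362305), 10.8943510055542)
top 519 [0.05083337 0.0592006 ] ((395.97808837890625, -233.29150390625), (89.52863311767578, 26.936819076538086), 10.49525260925293)
red 0.15828260414844164
[-0.2908438  -0.24453583 -0.10825126] [ 0.54174056 -0.203505    0.26837514] [-0.001 -0.004  0.002 -0.009  0.003  0.    -0.   ]
```

View pics/w11.png

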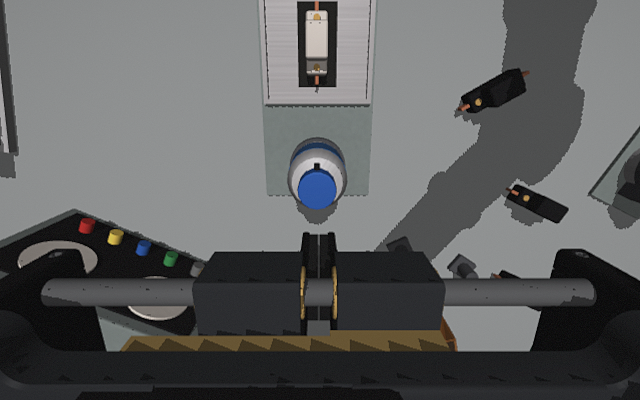

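The blue cap is back up at (317,188), the carrier stands on the pad at (317,40), and the gripper is clear of everything. Handing in.

```bash
python3 -c "
from h import *
print(job.close_job())"
```

```text
the job is handed in; nothing more can be done
None
```

I set the white fuse carrier upright in the middle of the drip tray, then pressed the blue cap all the way down and let it spring back. The job is handed in after about 13.5 s of robot time; it reports no verdict.

**Last checks before handing in:**
- **Carrier:** its centre is about 1 mm from the tray's centre. Its top is at 0.056 m, as expected for standing upright on the tray floor.
- **Blue cap:** it went down about 8 mm with 11.5 N on the tool. It is back up, with its top at 0.1576 m.
- **Red cap:** it is still up, with its top at 0.158 m. I never touched it.
- **Robot:** the gripper is clear above the can and the tool force reads about zero.

**What disagreed:** the shut fingertips did not reach as far as `ctrl.finger_overhang` says. They ended about 9 mm behind the TCP instead of 11 mm ahead, so my first press stopped short of the cap. I found this from the missing force and the depth picture, then felt down in small steps until contact.

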